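Wedge the rocking tree plinth

TASK

The wooden plinth with the pasta tree on it rocks, because the foot at the corner opposite the tree is too short. With the fingertips, push the wedge along the table, thin end first, under that short foot until it is snug and the plinth stands level without rocking; then press down firmly (about 10 N) on the corner block above that foot to feel that the corner no longer dips, pushing the wedge further and pressing again if it does. Do not pick anything up, do not shove the plinth along (its corner stays where it is to within a centimetre or so), and leave everything else on the table alone; finish with the hand clear.

Things in the scene. Friction and masses are not known exactly. Their poses are not given: they have to be found in the camera images.
- plinth: Loose plywood plinth, 200 (x) x 160 (y) mm, 1.2 kg, on four round feet 22 mm across at x +-85, y +-65 mm; three stand on the table, so at rest it is level. Underside 25, top 50 mm above the table; a small square wooden block on each top corner (tops at 60). Tree glued on at x +40, y -30 mm, top at 250 mm. Origin: centre of its footprint, at table height. It slides if pushed sideways with some 5 N.
- press_block: The corner block above the short foot, 34 x 34 x 10 mm, part of the plinth, the corner to press; origin at the centre of its underside, 50 mm up, axes as the plinth. Unwedged, a press of more than about 4 to 6 N there rocks the plinth down onto the short foot (6 to 11 mm); let go, it rocks back.
- press_point (a point): Centre of the top face of that corner block, 60 mm above the table while the plinth is level.
- under_foot (a point): Point of the plinth (its x -85, y +65 mm) on the table straight below the short foot, while the plinth is level. The foot has radius 11 mm; its flat underside hangs 6 to 11 mm above this point, how much is not known.
- wedge: Loose wooden wedge, 100 x 50 mm, 60 g, lying flat beyond the plinth's +y side, thin end towards the short foot (its +x along the plinth's -y within 0.12 rad, up to 10 mm off line). Origin: centre of its underside; x to the thin end. Top slopes evenly from 18 mm thick at the blunt, upright end (x -50 mm) to 3 mm at the thin end (x +50 mm).
- wedge_blunt (a point): Centre of the wedge's blunt end face, 9 mm above the table, x as the wedge. The wedge slides under about 0.5 N; once its slope meets the foot the push rises to some 3 to 8 N: it is then snug, and stays where it is left. Pushed on more than about 10 mm from there it drags the plinth along.
- tape_roll: Bystander: clear roll of tape lying flat, 84 mm across, 24 mm tall; origin at its underside. Leave it where it is.
- offcut: Bystander: plain rectangular wooden offcut 60 x 40 x 18 mm, square at both ends (not the wedge); origin at its underside. Leave it where it is.
- paper_cup: Bystander: white paper cup, 90 mm tall, 72 mm across; origin at its underside. Leave it where it is.
- bare_cone: Bystander: bare red card cone, 200 mm tall, 80 mm across; origin at its underside. Leave it where it is.
- glue_gun: Bystander: blue glue gun lying on its side, about 210 x 110 mm, 26 mm tall; origin at its underside. Leave it where it is.
- scissors: Bystander: scissors with black handles lying flat, about 165 mm long, 12 mm tall; origin at its underside. Leave it where it is.
Mind the look-alikes: they are no part of the job. What is shaped like the wedge but purple or turquoise is not meant.

How it is judged:
By the outcome, as a careful person would: the job done as asked, in the order asked, and still so for the second after the job is handed in, with the robot touching nothing.
It also fails if it takes over 48 s, if anything falls off the work surface, if the arm or the gripper's body presses on something with over 40 N, if the wrist force passes 120 N, or if a joint passes its speed limit or range.

ROBOT

A 6-joint arm with a two-finger parallel gripper is mounted at the origin on the work surface. World frame = base frame: x ahead of the robot, y to its left, z up, the work surface at z = 0. Lengths are in m, angles in rad, forces in N, time in s.
With the tool pointing down it reaches from about 0.425 to 0.925 m from the base axis. Payload 12.5 kg.
Tool frame: the origin (TCP) lies between the finger pads; the fingertips stand 14 mm ahead of it and the grasp point (between the pads) lies 5 mm behind it; z points along the fingers, y is the line along which they close (so a half turn about z gives the same grasp; the last joint's range is limited). The gripper opens to 85 mm and grips with 20 to 120 N. Pads are 22 mm wide; open, the fingers measure 114 mm over their backs; the gripper's body (76 mm by 85 mm) begins 54 mm behind the grasp point. The pads swing forward as they close: fully open they stand 13 mm farther back than shut.
Start: joints at [-1.363, 0.491, 1.559, -0, 1.092, -0.106], TCP at [0.193, -0.594, 0.245] pointing down, gripper open.
Joint ranges: [-3.1, 3.1], [-0.84, 2.19], [0.05, 2.79], [-1.13, 4.28], [0.06, 2.93], [-2.69, 2.69]. Speed limits (rad/s): [2.22, 2.22, 2.79, 3.14, 3.14, 3.14].

INTERFACE

Orientations are given as a 3x3 rotation matrix whose columns are the frame's x, y, z axes.
In Python, from plant import state, imaging, arm gives the robot as it stands.
- The arm moves only by the tool servo_tool, never from a script. Its argument "commands" is a list of rows, each an object with "fingers": the finger opening in m, from 0 to 0.0854; "xyz": the shift along the tool's x, y, z in m, a list of three; "twist": the turn, a rotation vector about the tool's x, y, z in degrees, a list of three. In form: [{"fingers": fingers, "xyz": [dx, dy, dz], "twist": [rx, ry, rz]}, ...]. A call has 1 to 12 rows; each row shifts and turns the commanded pose from where the row before left it, along the tool's axes as they then stand; what a row does not reach is not made up. A row lasts 1/10 s, in which the tool goes at most 50 mm and 8.59 degrees, less where a joint would pass 70% of its speed; a pose out of reach is approached as far as the arm can. A call is refused whole if a number of a shift passes 0.05 or a number of a turn 8.59, either way. A call with a gripper value outside its range is refused whole. The fingers move at their own pace and stop on an object; the grip force is fixed at half the most. Time passes only in rows, so rows that do not move let the fingers close. It gives the time, the measured TCP pose, the force, the opening and the grip force at its end, in the units of the state.
- state(): the state, without advancing time (a new reading comes with each control period).
- imaging.grab_frame(name): name is "scene" or "top"; returns a dict with "frame" (384x512x3 uint8, blue, green, red), "fov_y" (degrees; the focal length in pixels is half the picture's height over the tangent of half this angle, whatever the lens; pixels are square), "cx", "cy" (the principal point, pixels), "position" and "orientation" of the camera in the world. Camera axes: x right, y up, looking along -z (the intrinsics and any distortion apply to the point x, -y, -z); pixel columns grow to the right and rows downward; lengths in m; the calibration is good to about 2 mm. A picture is of the moment at which its call begins. There is no depth.
- arm.sign_off(): hands the job in; it is judged then, once.
The state is a dict: "clock": time; "joints": joint angles; "joint_velocities": joint speeds; "joint_torque": joint torques, N m; "eef_pos": TCP position; "tcp_rot": TCP orientation; "wrist_force": force on the tool from outside, world axes, zero at the start; "ft_torque": the same for the moment, N m; "width": opening from 0.0 (shut) to 1.0 (fully open); "grip_force": force on a finger pad.
Only numpy, scipy, OpenCV 4.12 (cv2) and the standard library are available. Lean on these libraries where they do the work, as an engineer would, in place of code of your own. Each camera call takes 0.05 s, during which the arm holds its last target. There are 200 camera calls.

## Working session

There is one attempt and no reset: what is moved stays moved. The work goes in short steps, Python scripts to look and compute and a tool call to move; the robot and the scene stay as the last step left them, time stands still between calls to the robot, and variables do not carry over. Pictures are saved under pics/ and viewed, at most 10 in all, crops included, and the job is handed in when it is done.

Besides the shell and the picture viewer there is one more tool, called after "Call:" as name(argument=value, ...), one argument or row to a line, values as JSON. servo_tool: Moves the arm, as the interface text tells. Its arguments: {"type":"object","properties":{"commands":{"type":"array"}},"required":["commands"]}

```bash
mkdir -p pics; cat > h.py <<'E'
import numpy as np,cv2
from plant import state,imaging,arm
def grab(n):
    d=imaging.grab_frame(n);return d
def ray(d,u,v):
    f=192/np.tan(np.radians(d["fov_y"])/2)
    r=np.array([(u-d["cx"])/f,-(v-d["cy"])/f,-1.])
    return np.array(d["position"]),np.array(d["orientation"])@r
def at(d,u,v,z):
    p,r=ray(d,u,v);return p+r*(z-p[2])/r[2]
def proj(d,P):
    f=192/np.tan(np.radians(d["fov_y"])/2)
    c=np.array(d["orientation"]).T@(np.array(P)-np.array(d["position"]))
    return d["cx"]+f*c[0]/-c[2], d["cy"]-f*c[1]/-c[2]
E
python3 - <<'E'
from h import *
import pickle
for n in("scene","top"):
    d=grab(n);pickle.dump(d,open(n+".pkl","wb"));cv2.imwrite(f"pics/{n}0.png",cv2.resize(d["frame"],(800,600),interpolation=cv2.INTER_CUBIC));print({k:v for k,v in d.items() if k!="frame"})
print(state()["tcp_rot"],state()["wrist_force"])
E
```

```text
{'fov_y': 48.50478242929786, 'cx': 249.5590199652545, 'cy': 187.32483653997744, 'position': array([ 0.92819349, -0.30360774,  0.77793114]), 'orientation': array([[ 0.68408406, -0.60128563,  0.4128978 ],
       [ 0.72928378,  0.57407674, -0.37226477],
       [-0.01319756,  0.55578006,  0.83122461]])}
{'fov_y': 54.75887365282777, 'cx': 251.66777719590186, 'cy': 191.06190475035353, 'position': array([0.42287216, 0.03874634, 0.7529581 ]), 'orientation': array([[-0.18788345,  0.96186423, -0.19878884],
       [-0.98217691, -0.18289557,  0.04333285],
       [ 0.00532272,  0.20338733,  0.97908389]])}
[[ 9.51170777e-01  3.08665044e-01 -2.06807462e-04]
 [ 3.08665100e-01 -9.51170327e-01  9.29718202e-04]
 [ 9.02623889e-05 -9.48155031e-04 -9.99999546e-01]] [-0.37464386  0.46339206 -0.69369861]
```

View pics/top0.png

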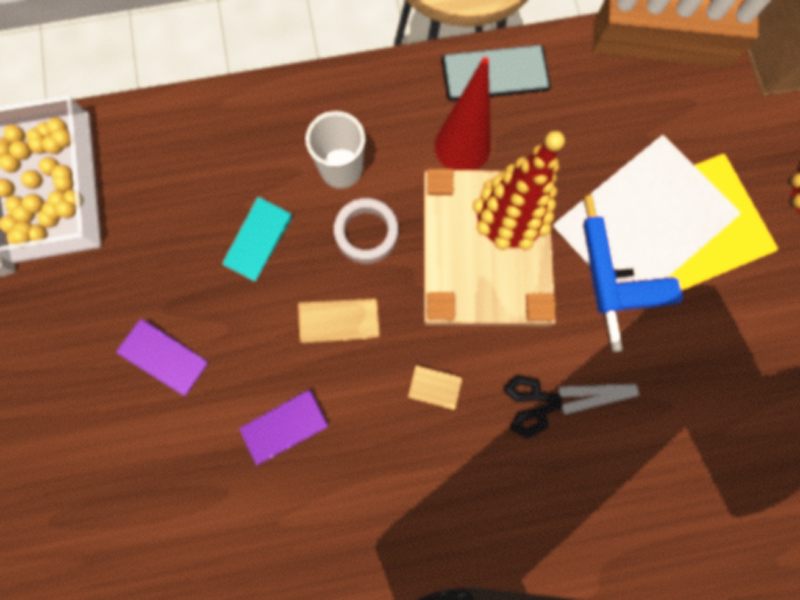

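View pics/scene0.png

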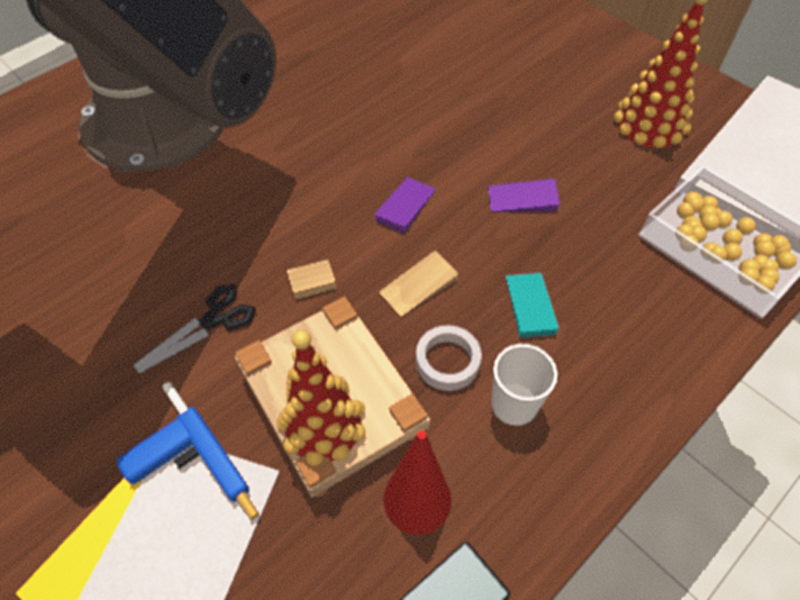

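The top view shows the plinth with the short foot's block at about (440,305). The wedge is at (340,320) with its thin end to the right, and the offcut is at (435,388). The tape, cup and decoys are clear of the path.

```bash
python3 - <<'E'
from h import *
import pickle
d=pickle.load(open("top.pkl","rb"));c=d["frame"][95:225,180:360]
cv2.imwrite("pics/c1.png",cv2.resize(c,None,fx=4.4,fy=4.4,interpolation=cv2.INTER_CUBIC))
E
```

```text
(no output)
```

View pics/c1.png

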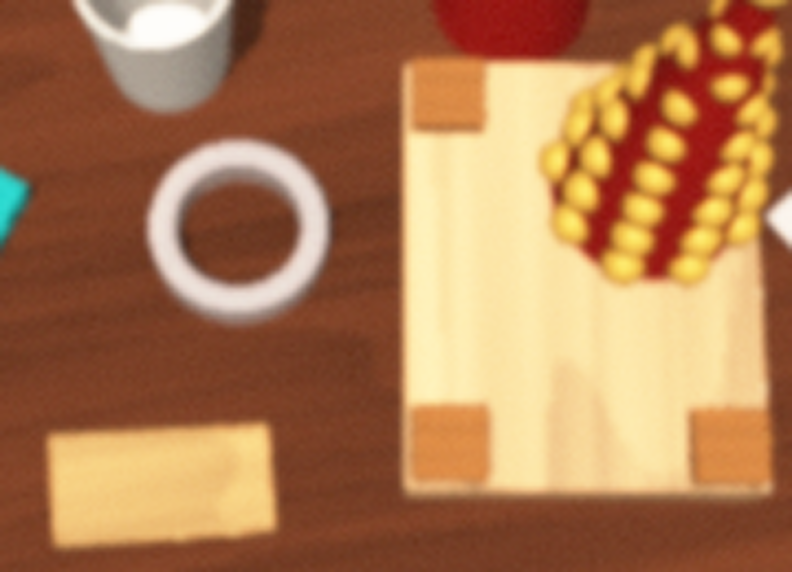

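```bash
python3 - <<'E'
from h import *
import pickle
d=pickle.load(open("top.pkl","rb"))
A=lambda u,v,z: at(d,(u+.5)/4.4-.5+180,(v+.5)/4.4-.5+95,z)
P={k:A(*v) for k,v in dict(b1=(48,434,.018),b2=(55,547,.018),t1=(268,425,.003),t2=(277,530,.003),TL=(404,62,.05),BL=(406,488,.05),BR=(771,488,.05),k1=(412,405,.06),k2=(489,405,.06),k3=(488,482,.06),k4=(412,482,.06)).items()}
for k,v in P.items():print(k,v.round(4))
n=np.linalg.norm
print("wedge W",n(P['b1']-P['b2']),n(P['t1']-P['t2']),"L",n((P['b1']+P['b2']-P['t1']-P['t2'])[:2]/2),"plinth",n(P['TL']-P['BL']),n(P['BL']-P['BR']))
b=(P['b1']+P['b2'])/2;t=(P['t1']+P['t2'])/2;k=sum(P[f'k{i}'] for i in range(1,5))/4
w=t-b;print("blunt",b,"thin",t,"ang",np.degrees(np.arctan2(w[1],w[0])))
px=P['TL']-P['BL'];py=P['BL']-P['BR'];print("plinth x ang",np.degrees(np.arctan2(px[1],px[0])),"y ang",np.degrees(np.arctan2(py[1],py[0])),"block",k)
a=np.arctan2(px[1],px[0]);R=np.array([[np.cos(a),-np.sin(a)],[np.sin(a),np.cos(a)]])
c1=P['BL'][:2]+R@[.1,-.08];print("centre",c1,"foot",c1+R@[-.085,.065], "block->centre", k[:2]-R@[-.083,.063])
E
```

```text
b1 [0.5907 0.1284 0.018 ]
b2 [0.5386 0.1334 0.018 ]
t1 [0.5791 0.0282 0.003 ]
t2 [0.5295 0.0332 0.003 ]
TL [ 0.7259 -0.0639  0.05  ]
BL [ 0.5305 -0.0252  0.05  ]
BR [ 0.5006 -0.182   0.05  ]
k1 [ 0.5643 -0.0341  0.06  ]
k2 [ 0.558  -0.0671  0.06  ]
k3 [ 0.5249 -0.0595  0.06  ]
k4 [ 0.531  -0.0274  0.06  ]
wedge W 0.052411020988217684 0.04987511697066597 L 0.10075891268515963 plinth 0.19922267420515596 0.15965118660271996
blunt [0.56465109 0.13092646 0.018     ] thin [0.55433031 0.03069752 0.003     ] ang -95.87914680636835
plinth x ang -11.199589240131212 y ang 79.22159670941238 block [ 0.54456383 -0.0470224   0.06      ]
centre [ 0.61302091 -0.12310192] foot [ 0.54226438 -0.04283042] block->centre [ 0.61374691 -0.12494353]
```

Call:
servo_tool(
  commands=[
    {"fingers": 0.016, "xyz": [0.0347, -0.0355, 0], "twist": [0, 0, 0]},
    {"fingers": 0.016, "xyz": [0.0347, -0.0355, 0], "twist": [0, 0, 0]},
    {"fingers": 0.016, "xyz": [0.0347, -0.0355, 0], "twist": [0, 0, 0]},
    {"fingers": 0.016, "xyz": [0.0347, -0.0355, 0], "twist": [0, 0, 0]},
    {"fingers": 0.016, "xyz": [0.0347, -0.0355, 0], "twist": [0, 0, 0]},
    {"fingers": 0.016, "xyz": [0.0347, -0.0355, 0], "twist": [0, 0, 0]},
    {"fingers": 0.016, "xyz": [0.0347, -0.0355, 0], "twist": [0, 0, 0]},
    {"fingers": 0.016, "xyz": [0.0347, -0.0355, 0], "twist": [0, 0, 0]},
    {"fingers": 0.016, "xyz": [0.0347, -0.0355, 0], "twist": [0, 0, 0]},
    {"fingers": 0.016, "xyz": [0.0347, -0.0355, 0], "twist": [0, 0, 0]},
    {"fingers": 0.016, "xyz": [0.0347, -0.0355, 0], "twist": [0, 0, 0]},
    {"fingers": 0.016, "xyz": [0.0347, -0.0355, 0], "twist": [0, 0, 0]},
  ],
)

```text
clock: 1.3
eef_pos: [0.458, -0.0587, 0.2453]
tcp_rot: [[0.951, 0.309, 0.0], [0.309, -0.951, -0.0], [-0.0, 0.0, -1.0]]
wrist_force: [0.3, -0.2, 0.2]
width: 0.188
grip_force: 0.0
```

Call:
servo_tool(
  commands=[
    {"fingers": 0.016, "xyz": [0.0347, -0.0355, 0], "twist": [0, 0, 0]},
    {"fingers": 0.016, "xyz": [0.0347, -0.0355, 0], "twist": [0, 0, 0]},
    {"fingers": 0.016, "xyz": [0.0347, -0.0355, 0], "twist": [0, 0, 0]},
    {"fingers": 0.016, "xyz": [0.0347, -0.0355, 0], "twist": [0, 0, 0]},
    {"fingers": 0.016, "xyz": [0.0347, -0.0355, 0], "twist": [0, 0, 0]},
    {"fingers": 0.016, "xyz": [0, 0, 0], "twist": [0, 0, -8.25]},
    {"fingers": 0.016, "xyz": [0, 0, 0], "twist": [0, 0, -8.25]},
    {"fingers": 0.016, "xyz": [0, 0, 0], "twist": [0, 0, -8.25]},
    {"fingers": 0.016, "xyz": [0, 0, 0], "twist": [0, 0, -8.25]},
    {"fingers": 0.016, "xyz": [0, 0, 0], "twist": [0, 0, -8.25]},
    {"fingers": 0.016, "xyz": [0, 0, 0], "twist": [0, 0, -8.25]},
    {"fingers": 0.016, "xyz": [0, 0, 0], "twist": [0, 0, -8.25]},
  ],
)

```text
clock: 2.5
eef_pos: [0.5676, 0.1616, 0.2449]
tcp_rot: [[0.241, 0.971, -0.001], [0.971, -0.241, -0.0], [-0.0, -0.001, -1.0]]
wrist_force: [-0.4, -0.1, 0.2]
width: 0.189
grip_force: 0.0
```

Call:
servo_tool(
  commands=[
    {"fingers": 0.016, "xyz": [0, 0, 0.04], "twist": [0, 0, -8]},
    {"fingers": 0.016, "xyz": [0, 0, 0.04], "twist": [0, 0, 0]},
    {"fingers": 0.016, "xyz": [0, 0, 0.04], "twist": [0, 0, 0]},
    {"fingers": 0.016, "xyz": [0, 0, 0.04], "twist": [0, 0, 0]},
    {"fingers": 0.016, "xyz": [0, 0, 0.035], "twist": [0, 0, 0]},
    {"fingers": 0.016, "xyz": [0, 0, 0.02], "twist": [0, 0, 0]},
    {"fingers": 0.016, "xyz": [0, 0, 0.01], "twist": [0, 0, 0]},
    {"fingers": 0.016, "xyz": [0, 0, 0], "twist": [0, 0, 0]},
  ],
)

```text
clock: 3.3
eef_pos: [0.5673, 0.1615, 0.0192]
tcp_rot: [[0.109, 0.994, -0.002], [0.994, -0.109, -0.0], [-0.001, -0.002, -1.0]]
wrist_force: [0.0, 0.8, 0.1]
width: 0.187
grip_force: 0.0
```

```bash
python3 - <<'E'
from h import *
d=grab("scene");c=d["frame"][100:260,170:370]
cv2.imwrite("pics/s1.png",cv2.resize(c,None,fx=3.7,fy=3.7,interpolation=cv2.INTER_CUBIC));s=state();print(s["eef_pos"],s["wrist_force"])
E
```

```text
[0.56782072 0.16160314 0.0203143 ] [0.0194824  0.06914758 0.38031544]
```

View pics/s1.png

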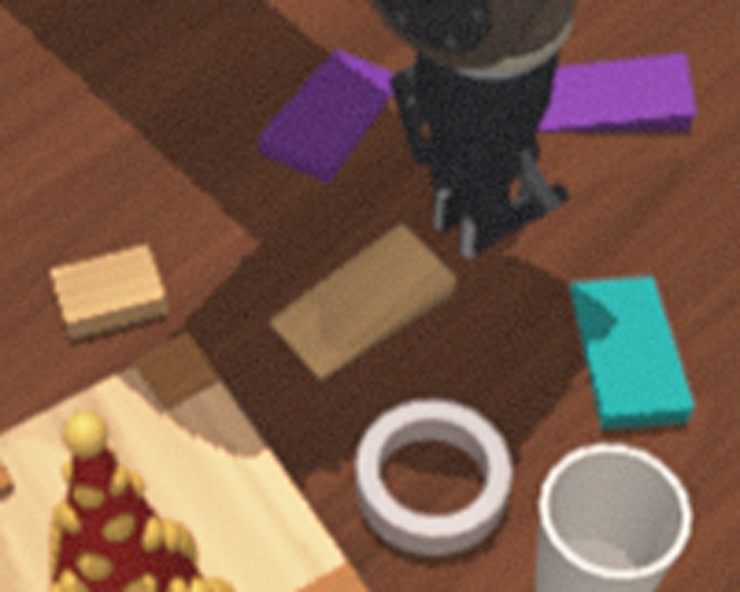

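The fingers sit just behind the blunt end, about (455,240) in the crop, with the path clear. I'll push now.

Call:
servo_tool(
  commands=[
    {"fingers": 0.016, "xyz": [-0.01, 0, 0], "twist": [0, 0, 0]},
    {"fingers": 0.016, "xyz": [-0.008, 0, 0], "twist": [0, 0, 0]},
    {"fingers": 0.016, "xyz": [-0.005, 0, 0], "twist": [0, 0, 0]},
    {"fingers": 0.016, "xyz": [-0.008, 0, 0], "twist": [0, 0, 0]},
    {"fingers": 0.016, "xyz": [-0.008, 0, 0], "twist": [0, 0, 0]},
    {"fingers": 0.016, "xyz": [-0.008, 0, 0], "twist": [0, 0, 0]},
    {"fingers": 0.016, "xyz": [-0.008, 0, 0], "twist": [0, 0, 0]},
    {"fingers": 0.016, "xyz": [-0.008, 0, 0], "twist": [0, 0, 0]},
    {"fingers": 0.016, "xyz": [-0.008, 0, 0], "twist": [0, 0, 0]},
    {"fingers": 0.016, "xyz": [-0.008, 0, 0], "twist": [0, 0, 0]},
    {"fingers": 0.016, "xyz": [-0.006, 0, 0], "twist": [0, 0, 0]},
    {"fingers": 0.016, "xyz": [0, 0, 0], "twist": [0, 0, 0]},
  ],
)

```text
clock: 4.55
eef_pos: [0.5583, 0.0763, 0.0202]
tcp_rot: [[0.11, 0.994, -0.0], [0.994, -0.11, -0.0], [-0.0, -0.0, -1.0]]
wrist_force: [0.9, 0.1, 0.0]
width: 0.188
grip_force: 0.0
```

```bash
python3 - <<'E'
from h import *
d=grab("scene");c=d["frame"][120:260,130:330]
cv2.imwrite("pics/s2.png",cv2.resize(c,None,fx=4,fy=4,interpolation=cv2.INTER_CUBIC));s=state();print(s["eef_pos"],s["wrist_force"])
E
```

```text
[0.55840939 0.07671264 0.02020426] [ 0.60121236  0.67224006 -0.07157645]
```

View pics/s2.png

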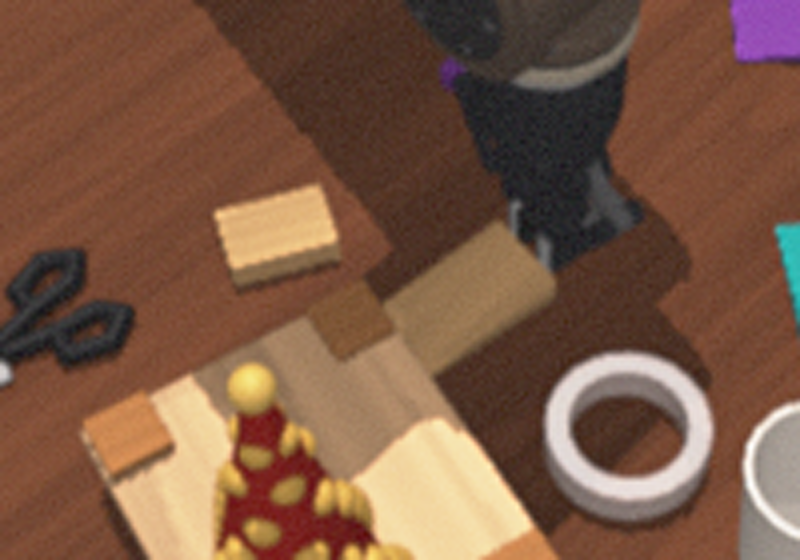

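The wedge moves straight, and its tip is now under the plinth edge by the block. Next I'll use finer pushes and watch the force.

Call:
servo_tool(
  commands=[
    {"fingers": 0.016, "xyz": [-0.004, 0, 0], "twist": [0, 0, 0]},
    {"fingers": 0.016, "xyz": [-0.004, 0, 0], "twist": [0, 0, 0]},
    {"fingers": 0.016, "xyz": [-0.004, 0, 0], "twist": [0, 0, 0]},
    {"fingers": 0.016, "xyz": [-0.003, 0, 0], "twist": [0, 0, 0]},
    {"fingers": 0.016, "xyz": [0, 0, 0], "twist": [0, 0, 0]},
  ],
)

```text
clock: 5.1
eef_pos: [0.5568, 0.0618, 0.0203]
tcp_rot: [[0.11, 0.994, -0.0], [0.994, -0.11, -0.0], [-0.0, -0.0, -1.0]]
wrist_force: [0.2, -0.2, -0.8]
width: 0.195
grip_force: 0.0
```

Call:
servo_tool(
  commands=[
    {"fingers": 0.016, "xyz": [-0.002, 0, 0], "twist": [0, 0, 0]},
    {"fingers": 0.016, "xyz": [-0.002, 0, 0], "twist": [0, 0, 0]},
    {"fingers": 0.016, "xyz": [0, 0, 0], "twist": [0, 0, 0]},
  ],
)

```text
clock: 5.4
eef_pos: [0.5564, 0.0581, 0.0203]
tcp_rot: [[0.109, 0.994, 0.0], [0.994, -0.109, -0.0], [-0.0, 0.0, -1.0]]
wrist_force: [-0.0, 0.0, 0.2]
width: 0.187
grip_force: 0.0
```

Call:
servo_tool(
  commands=[
    {"fingers": 0.016, "xyz": [-0.002, 0, 0], "twist": [0, 0, 0]},
    {"fingers": 0.016, "xyz": [-0.002, 0, 0], "twist": [0, 0, 0]},
    {"fingers": 0.016, "xyz": [0, 0, 0], "twist": [0, 0, 0]},
  ],
)

```text
clock: 5.7
eef_pos: [0.556, 0.0541, 0.0203]
tcp_rot: [[0.109, 0.994, 0.0], [0.994, -0.109, -0.0], [-0.0, 0.0, -1.0]]
wrist_force: [-0.3, 0.1, -0.5]
width: 0.185
grip_force: 0.0
```

Call:
servo_tool(
  commands=[
    {"fingers": 0.016, "xyz": [-0.002, 0, 0], "twist": [0, 0, 0]},
    {"fingers": 0.016, "xyz": [-0.002, 0, 0], "twist": [0, 0, 0]},
  ],
)

```text
clock: 5.9
eef_pos: [0.5555, 0.0502, 0.0203]
tcp_rot: [[0.109, 0.994, 0.0], [0.994, -0.109, -0.0], [-0.0, 0.0, -1.0]]
wrist_force: [0.7, 0.6, -0.4]
width: 0.19
grip_force: 0.3
```

Call:
servo_tool(
  commands=[
    {"fingers": 0.016, "xyz": [-0.002, 0, 0], "twist": [0, 0, 0]},
    {"fingers": 0.016, "xyz": [-0.002, 0, 0], "twist": [0, 0, 0]},
  ],
)

```text
clock: 6.1
eef_pos: [0.5551, 0.0461, 0.0203]
tcp_rot: [[0.109, 0.994, 0.0], [0.994, -0.109, -0.0], [-0.0, 0.0, -1.0]]
wrist_force: [0.5, -0.2, -0.3]
width: 0.189
grip_force: 0.3
```

Call:
servo_tool(
  commands=[
    {"fingers": 0.016, "xyz": [-0.002, 0, 0], "twist": [0, 0, 0]},
    {"fingers": 0.016, "xyz": [-0.002, 0, 0], "twist": [0, 0, 0]},
  ],
)

```text
clock: 6.3
eef_pos: [0.5547, 0.0423, 0.0203]
tcp_rot: [[0.109, 0.994, 0.0], [0.994, -0.109, 0.0], [0.0, 0.0, -1.0]]
wrist_force: [0.6, 6.1, -1.0]
width: 0.189
grip_force: 2.7
```

Call:
servo_tool(
  commands=[
    {"fingers": 0.016, "xyz": [-0.002, 0, 0], "twist": [0, 0, 0]},
    {"fingers": 0.016, "xyz": [-0.001, 0, 0], "twist": [0, 0, 0]},
  ],
)

```text
clock: 6.5
eef_pos: [0.5542, 0.0397, 0.0203]
tcp_rot: [[0.11, 0.994, -0.0], [0.994, -0.11, 0.0], [0.0, -0.0, -1.0]]
wrist_force: [0.2, 6.7, 0.2]
width: 0.188
grip_force: 3.9
```

Call:
servo_tool(
  commands=[
    {"fingers": 0.016, "xyz": [-0.002, 0, 0], "twist": [0, 0, 0]},
    {"fingers": 0.016, "xyz": [-0.001, 0, 0], "twist": [0, 0, 0]},
  ],
)

```text
clock: 6.7
eef_pos: [0.5538, 0.0369, 0.0203]
tcp_rot: [[0.11, 0.994, -0.0], [0.994, -0.11, 0.001], [0.001, -0.0, -1.0]]
wrist_force: [-0.3, 7.9, 0.6]
width: 0.19
grip_force: 3.9
```

Contact came at y≈0.043 and the push force is now 6–8 N, so the wedge is snug. I'll back off, rise, close the fingers and go above the block.

Call:
servo_tool(
  commands=[
    {"fingers": 0.016, "xyz": [0.008, 0, 0], "twist": [0, 0, 0]},
    {"fingers": 0.016, "xyz": [0.012, 0, 0], "twist": [0, 0, 0]},
    {"fingers": 0.0, "xyz": [0, 0, -0.03], "twist": [0, 0, 0]},
    {"fingers": 0.0, "xyz": [0, 0, -0.035], "twist": [0, 0, 0]},
    {"fingers": 0.0, "xyz": [0, 0, -0.03], "twist": [0, 0, 0]},
    {"fingers": 0.0, "xyz": [-0.03, 0, 0], "twist": [0, 0, 0]},
    {"fingers": 0.0, "xyz": [-0.03, 0, 0], "twist": [0, 0, 0]},
    {"fingers": 0.0, "xyz": [-0.03, 0, 0], "twist": [0, 0, 0]},
    {"fingers": 0.0, "xyz": [-0.014, 0, 0], "twist": [0, 0, 0]},
    {"fingers": 0.0, "xyz": [0, 0, 0.02], "twist": [0, 0, 0]},
    {"fingers": 0.0, "xyz": [0, 0, 0.01], "twist": [0, 0, 0]},
    {"fingers": 0.0, "xyz": [0, 0, 0], "twist": [0, 0, 0]},
  ],
)

```text
clock: 7.9
eef_pos: [0.5443, -0.0464, 0.084]
tcp_rot: [[0.109, 0.994, -0.003], [0.994, -0.109, 0.0], [0.0, -0.003, -1.0]]
wrist_force: [-0.1, -0.0, 0.2]
width: -0.0
grip_force: 0.0
```

```bash
python3 - <<'E'
from h import *
d=grab("scene");c=d["frame"][120:320,130:330]
cv2.imwrite("pics/s3.png",cv2.resize(c,None,fx=3,fy=3,interpolation=cv2.INTER_CUBIC));s=state();print(s["eef_pos"],s["wrist_force"])
E
```

```text
[ 0.54467349 -0.0463649   0.08477308] [0.25029096 0.56520178 0.08172977]
```

View pics/s3.png

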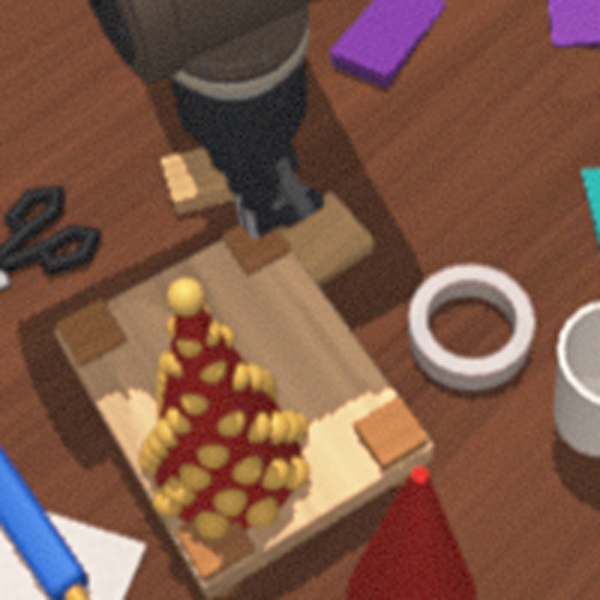

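The closed fingertips are just above the corner block, at about (258,235), and the wedge is under the corner. Now the press, in small steps.

Call:
servo_tool(
  commands=[
    {"fingers": 0.0, "xyz": [0, 0, 0.005], "twist": [0, 0, 0]},
    {"fingers": 0.0, "xyz": [0, 0, 0.002], "twist": [0, 0, 0]},
    {"fingers": 0.0, "xyz": [0, 0, 0.001], "twist": [0, 0, 0]},
    {"fingers": 0.0, "xyz": [0, 0, 0], "twist": [0, 0, 0]},
  ],
)

```text
clock: 8.35
eef_pos: [0.5449, -0.047, 0.0774]
tcp_rot: [[0.109, 0.994, 0.0], [0.994, -0.109, -0.0], [-0.0, 0.0, -1.0]]
wrist_force: [0.0, -0.2, 0.4]
width: -0.003
grip_force: 0.0
```

Call:
servo_tool(
  commands=[
    {"fingers": 0.0, "xyz": [0, 0, 0.001], "twist": [0, 0, 0]},
    {"fingers": 0.0, "xyz": [0, 0, 0], "twist": [0, 0, 0]},
  ],
)

```text
clock: 8.55
eef_pos: [0.5448, -0.0471, 0.0763]
tcp_rot: [[0.109, 0.994, 0.0], [0.994, -0.109, -0.0], [-0.0, 0.0, -1.0]]
wrist_force: [0.3, 0.2, -0.6]
width: 0.003
grip_force: 0.0
```

Call:
servo_tool(
  commands=[
    {"fingers": 0.0, "xyz": [0, 0, 0.001], "twist": [0, 0, 0]},
    {"fingers": 0.0, "xyz": [0, 0, 0], "twist": [0, 0, 0]},
  ],
)

```text
clock: 8.75
eef_pos: [0.5448, -0.0472, 0.0752]
tcp_rot: [[0.109, 0.994, -0.0], [0.994, -0.109, -0.0], [-0.0, -0.0, -1.0]]
wrist_force: [0.0, -1.5, -0.8]
width: 0.0
grip_force: 0.0
```

Call:
servo_tool(
  commands=[
    {"fingers": 0.0, "xyz": [0, 0, 0.0005], "twist": [0, 0, 0]},
    {"fingers": 0.0, "xyz": [0, 0, 0], "twist": [0, 0, 0]},
  ],
)

```text
clock: 8.95
eef_pos: [0.5448, -0.0471, 0.0747]
tcp_rot: [[0.109, 0.994, -0.0], [0.994, -0.109, -0.0], [-0.0, -0.0, -1.0]]
wrist_force: [-0.6, -0.2, 0.1]
width: -0.0
grip_force: 0.0
```

Call:
servo_tool(
  commands=[
    {"fingers": 0.0, "xyz": [0, 0, 0.0005], "twist": [0, 0, 0]},
    {"fingers": 0.0, "xyz": [0, 0, 0], "twist": [0, 0, 0]},
  ],
)

```text
clock: 9.15
eef_pos: [0.5448, -0.0471, 0.0742]
tcp_rot: [[0.109, 0.994, -0.0], [0.994, -0.109, -0.0], [-0.0, -0.0, -1.0]]
wrist_force: [0.6, -0.4, -0.1]
width: 0.001
grip_force: 0.0
```

Call:
servo_tool(
  commands=[
    {"fingers": 0.0, "xyz": [0, 0, 0.0005], "twist": [0, 0, 0]},
    {"fingers": 0.0, "xyz": [0, 0, 0], "twist": [0, 0, 0]},
  ],
)

```text
clock: 9.35
eef_pos: [0.5448, -0.0471, 0.0741]
tcp_rot: [[0.109, 0.994, 0.0], [0.994, -0.109, -0.0], [-0.0, 0.0, -1.0]]
wrist_force: [-1.5, -0.2, 4.3]
width: -0.001
grip_force: 2.2
```

Call:
servo_tool(
  commands=[
    {"fingers": 0.0, "xyz": [0, 0, 0.0005], "twist": [0, 0, 0]},
    {"fingers": 0.0, "xyz": [0, 0, 0], "twist": [0, 0, 0]},
  ],
)

```text
clock: 9.55
eef_pos: [0.5449, -0.0471, 0.074]
tcp_rot: [[0.109, 0.994, 0.001], [0.994, -0.109, -0.0], [-0.0, 0.001, -1.0]]
wrist_force: [-4.4, 1.0, 11.1]
width: -0.002
grip_force: 5.3
```

Call:
servo_tool(
  commands=[
    {"fingers": 0.0, "xyz": [0, 0, 0.0003], "twist": [0, 0, 0]},
    {"fingers": 0.0, "xyz": [0, 0, 0], "twist": [0, 0, 0]},
  ],
)

```text
clock: 9.75
eef_pos: [0.5449, -0.0471, 0.074]
tcp_rot: [[0.109, 0.994, 0.001], [0.994, -0.109, -0.0], [-0.0, 0.001, -1.0]]
wrist_force: [-3.8, 0.3, 14.0]
width: -0.003
grip_force: 6.9
```

The corner holds 14 N and dips only 0.1 mm. I'll hold briefly, then lift clear.

Call:
servo_tool(
  commands=[
    {"fingers": 0.0, "xyz": [0, 0, 0], "twist": [0, 0, 0]},
    {"fingers": 0.0, "xyz": [0, 0, 0], "twist": [0, 0, 0]},
    {"fingers": 0.0, "xyz": [0, 0, 0], "twist": [0, 0, 0]},
    {"fingers": 0.0, "xyz": [0, 0, 0], "twist": [0, 0, 0]},
  ],
)

```text
clock: 10.15
eef_pos: [0.5449, -0.0471, 0.0739]
tcp_rot: [[0.109, 0.994, 0.001], [0.994, -0.109, -0.0], [-0.0, 0.001, -1.0]]
wrist_force: [-3.6, 1.2, 14.3]
width: -0.001
grip_force: 6.9
```

Call:
servo_tool(
  commands=[
    {"fingers": 0.0, "xyz": [0, 0, -0.002], "twist": [0, 0, 0]},
    {"fingers": 0.0, "xyz": [0, 0, -0.01], "twist": [0, 0, 0]},
    {"fingers": 0.0, "xyz": [0, 0, -0.04], "twist": [0, 0, 0]},
    {"fingers": 0.0, "xyz": [0, 0, -0.04], "twist": [0, 0, 0]},
    {"fingers": 0.0, "xyz": [0, 0, -0.04], "twist": [0, 0, 0]},
    {"fingers": 0.0, "xyz": [0, 0, -0.04], "twist": [0, 0, 0]},
    {"fingers": 0.0, "xyz": [0.04, 0, 0], "twist": [0, 0, 0]},
    {"fingers": 0.0, "xyz": [0.04, 0, 0], "twist": [0, 0, 0]},
    {"fingers": 0.0, "xyz": [0.04, 0, 0], "twist": [0, 0, 0]},
    {"fingers": 0.0, "xyz": [0.04, 0, 0], "twist": [0, 0, 0]},
    {"fingers": 0.0, "xyz": [0.04, 0, 0], "twist": [0, 0, 0]},
    {"fingers": 0.0, "xyz": [0.04, 0, 0], "twist": [0, 0, 0]},
  ],
)

```text
clock: 11.35
eef_pos: [0.5709, 0.1931, 0.2456]
tcp_rot: [[0.109, 0.994, 0.0], [0.994, -0.109, -0.0], [-0.0, 0.0, -1.0]]
wrist_force: [1.0, -0.4, -0.8]
width: -0.004
grip_force: 0.0
```

```bash
python3 - <<'E'
from h import *
d=grab("top");c=d["frame"][95:225,180:360]
cv2.imwrite("pics/c2.png",cv2.resize(c,None,fx=4.4,fy=4.4,interpolation=cv2.INTER_CUBIC));s=state();print(s["eef_pos"],s["wrist_force"])
E
```

```text
[0.57110359 0.19777488 0.2454936 ] [-2.81168441  2.2975897  -0.48716823]
```

View pics/c2.png

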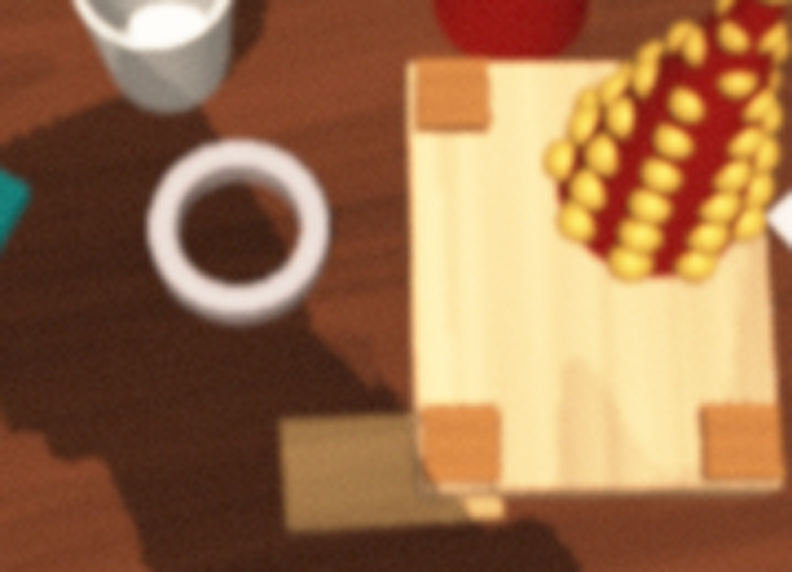

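The wedge is in place under the corner, the plinth corner moved about 4–5 mm (within the allowance), and the other objects in this view have not moved.

```bash
python3 -c "
from plant import arm
print(arm.sign_off())"
```

```text
the job is handed in; nothing more can be done
None
```

The wedge is snug under the short foot, the corner held a press of about 14 N with only about 0.1–0.2 mm of movement, the plinth shifted about 4–5 mm, and the job is handed in with the hand clear (the verdict was not reported).

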